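# Finish the combination and draw the shackle of a bench anchor lock

### The job

The bench multimeter is locked by its carrying handle to the bench anchor, and the first numbers of the combination are already dialled: finish it by turning the dial clockwise (seen from above), feeling the clicks, until its pointer rib rests in the notch at the third mark clockwise from the raised index lug, without running on to the fourth click, and leave the dial in that notch. Then draw the freed shackle up out of the anchor without pushing the meter's handle round, and finish while still holding the shackle in the gripper, upright and still, with its feet about 6 cm above the handle bar and nothing else touching it. Leave the pocket meter, the screwdriver and the solder reel where they lie.

Things in the scene. Friction and masses are not known exactly. Their poses are not given: they have to be found in the camera images.
- anchor: Bench anchor lock: grey cast housing bolted down, 191 mm long, 50 mm high: a round end (104 mm across) with the dial, and a 78 mm wide block with two leg holes. Origin on the bench mid-way between the holes; +x along the housing from dial to meter, y left, z up. Dial axis at x = -84 mm; holes at x = -32 and +32 mm, 16 mm wide, 44 mm deep. Four bolted feet reach 70 mm to either side (y).
- dial (a joint): Dial angle in rad, growing clockwise seen from above; 0: pointer rib at the index lug. Ten sprung notches, at multiples of 0.628; it clicks over with up to about 0.1 N m and settles in the nearest notch when let go. Starts in a notch from -1.257 to 0.628. A disc inside blocks the shackle unless the dial is at the third notch, 1.885 (within 0.12); the fourth is at 2.513.
- dial_grip (a point): On the dial's axis at the height to grip, 80 mm above the bench; turns with the dial, -x along the pointer rib. Black six-sided knob, 28 mm across its flats, top at 87 mm, on a steel skirt of 64 mm diameter, top at 56 mm; the rib on the skirt stands 3 mm higher and leaves the middle of one flat, so flats face 0, 60 and 120 degrees from x. The near shackle leg's surface is 45 mm from the axis.
- third_mark (a point): The third round steel dot clockwise from the index lug. Ten marks, 36 degrees apart, ring the dial on the housing's top (50 mm above the bench), 38 mm from its axis; the index is a raised steel lug on the anchor's -x side, the other nine are flat dots.
- shackle_grip (a point): Middle of the straight top bar (bow) of the loose steel U shackle, on its centre line, 106 mm above the bench when home. 14 mm round bar, about 0.36 kg; the bow runs along x (straight for 36 mm), legs at x = -32 and +32 mm, feet 100 mm below; grip it across, along y. 21 mm free below the bow to the handle bar. The legs have 1 mm play in the holes and come out after 44 mm of lift.
- shackle_feet (a point): Point mid-way between the undersides of the shackle's two feet, 6 mm above the bench when home.
- handle_bar (a point): Middle of the meter's carrying-handle bar: a grey 16 mm round bar, 237 mm long, running along the anchor's y between the shackle's legs and under the bow, its centre 70 mm and its top 78 mm above the bench. The handle pivots on the meter's sides 180 mm behind the bar, held by stiff friction.
- meter: The bench multimeter, 215 mm wide, 290 mm deep, top 102 mm above the bench; heavy, does not move. Origin on the bench under the middle of its handle bar; its front panel faces -x, 105 mm beyond the bar.
- pocket_meter_mid (a point): Centre of the hand-held multimeter lying face up (185 x 90 x about 50 mm), a bystander.
- screwdriver_grip (a point): Handle of the screwdriver lying on the bench (190 mm long), a bystander.
- solder_reel_mid (a point): Centre of the small upright reel (54 mm diameter, 40 mm high), a bystander.
Things that resemble listed ones, but are neither listed nor needed, are in the scene too. Leave any purple or yellow look-alike of the part that bears shackle_grip alone.

How it is judged:
On the way, in this order (a step that is already met when the one before it is completed fails the run):
1. the dial rests in the notch at the third mark, the shackle still home (value of joint dial between 1.765 and 2.005 rad and z of shackle_feet in the frame of anchor below 0.014 m), for 0.2 s.
2. the shackle is drawn out of the anchor in the gripper (z of shackle_feet in the frame of anchor above 0.055 m and contact force between the fingers and shackle above 1 N), for 0.1 s.
At the end, for the whole second after the job is handed in: The shackle is held in the gripper, feet over 42 mm above the handle bar (over 120 mm above the bench), upright within 15 degrees, slower than 30 mm/s, touching neither anchor nor meter; dial within 0.12 rad of the third notch (1.885); handle bar within 20 mm of its start (value of joint dial between 1.765 and 2.005 rad and height (world z) of shackle_feet above 0.12 m and angle between shackle_grip's own z axis and vertical below 0.26 rad and contact force between the fingers and shackle above 1 N and contact force between shackle and anchor below 0.2 N and contact force between shackle and meter below 0.2 N and linear speed of shackle below 0.03 m/s and distance of handle_bar from where it was at the start of the episode below 0.02 m); the arm keeps its last pose, push and grip.
It fails at once if the dial is run past the third notch and on to the fourth click (value of joint dial above 2.35 rad).
It fails at once if the meter's handle is pushed round (distance of handle_bar from where it was at the start of the episode above 0.025 m).
It fails at once if a bystander is moved more than 20 mm (distance of any of pocket_meter_mid, screwdriver_grip, solder_reel_mid from where it was at the start of the episode above 0.02 m).
It also fails if it takes over 64 s, if anything falls off the work surface, if the arm or the gripper's body presses on something with over 40 N, if the wrist force passes 120 N, or if a joint passes its speed limit or range.

### The arm

A 7-joint arm with a two-finger parallel gripper is mounted at the origin on the work surface. World frame = base frame: x ahead of the robot, y to its left, z up, the work surface at z = 0. Lengths are in m, angles in rad, forces in N, time in s.
With the tool pointing down it reaches from about 0.4 to 0.875 m from the base axis. Payload 19.3 kg.
Tool frame: the origin (TCP) lies midway between the tips of the shut fingers; the grasp point (between the pads) lies 19 mm behind it; z points along the fingers, y is the line along which they close (so a half turn about z gives the same grasp; the last joint's range is limited). The gripper opens to 85 mm and grips with 20 to 120 N. Pads are 22 mm wide; open, the fingers measure 114 mm over their backs; the gripper's body (76 mm by 85 mm) begins 54 mm behind the grasp point. The pads swing forward as they close: fully open they stand 13 mm farther back than shut.
Start: joints at [-1.419, 0.521, -0.036, 1.599, 0.021, 1.021, -0.113], TCP at [0.138, 0.61, 0.231] pointing down, gripper open.
Joint ranges: [-2.91, 2.91], [-0.3, 2.13], [-1.5, 1.42], [0.17, 2.43], [-1.26, 4.41], [0.16, 1.93], [-2.52, 2.52]. Speed limits (rad/s): [1.89, 1.89, 2.39, 2.39, 3.01, 3.01, 3.01].

### API

Orientations are given as a unit quaternion [w, x, y, z].
In Python, from workcell import r gives the robot as it stands.
- The arm moves only by the shell command python3 -m inch 'ROWS' [FORCE]. ROWS is JSON, a list of rows, each a list of 3 entries, a list of its own where there are three numbers: the turn, a rotation vector about the tool's x, y, z in degrees, then the shift along the tool's x, y, z in m, then the opening, from 0 (shut) to 1 (fully open). In form: [[[ax, ay, az], [x, y, z], claw], ...]. A call has 1 to 12 rows; each row shifts and turns the commanded pose from where the row before left it, along the tool's axes as they then stand; what a row does not reach is not made up. A row lasts 1/12 s, in which the tool goes at most 41.7 mm and 7.16 degrees, less where a joint would pass 70% of its speed; a pose out of reach is approached as far as the arm can. A call with a gripper value outside its range is refused whole. The fingers move at their own pace and stop on an object; FORCE is the grip in N (left out, the last holds). Time passes only in rows, so rows that do not move let the fingers close. It gives the time, the measured TCP pose, the force, the opening and the grip force at its end, in the units of the state.
- r.observe(): the state, without advancing time (a new reading comes with each control period).
- r.capture(name): name is "scene" or "top"; returns the picture (420x560x3 uint8, red, green, blue); there is no depth.
- r.camera_model(name): a dict with "fx", "fy", "cx", "cy" (pixels), "extrinsics" (4x4, takes a point from camera to world coordinates). Camera axes: x right, y up, looking along -z (the intrinsics and any distortion apply to the point x, -y, -z); pixel columns grow to the right and rows downward; lengths in m; the calibration is good to about 2 mm. A picture is of the moment at which its call begins. camera_model takes no time and is no camera call.
- r.finish_job(): hands the job in; it is judged then, once.
The state is a dict: "time": time; "joint_pos": joint angles; "qd": joint speeds; "joint_torque": joint torques, N m; "tcp_pos": TCP position; "tool_rot": TCP orientation; "force": force on the tool from outside, world axes, zero at the start; "torque": the same for the moment, N m; "gripper_width": finger opening in m; "grasp_force": force on a finger pad.
Only numpy, scipy, OpenCV 4.12 (cv2) and the standard library are available. Lean on these libraries where they do the work, as an engineer would, in place of code of your own. Each camera call takes 0.05 s, during which the arm holds its last target. There are 200 camera calls.

## Working session

There is one attempt and no reset: what is moved stays moved. The work goes in short steps, Python scripts to look and compute and a shell command to move; the robot and the scene stay as the last step left them, time stands still between calls to the robot, and variables do not carry over. Pictures are saved under pics/ and viewed, at most 10 in all, crops included, and the job is handed in when it is done.

```bash
mkdir -p pics
cat > h.py <<'E'
import numpy as np, cv2
from workcell import r
def shot(cam,name,crop=None,k=1):
    im=r.capture(cam)
    if crop: x0,y0,x1,y1=crop; im=im[y0:y1,x0:x1]
    if k!=1: im=cv2.resize(im,None,fx=k,fy=k,interpolation=cv2.INTER_CUBIC)
    cv2.imwrite('pics/'+name,im[:,:,::-1])
def ray(cam,u,v):
    m=r.camera_model(cam);E=np.array(m['extrinsics'])
    d=E[:3,:3]@np.array([(u-m['cx'])/m['fx'],-(v-m['cy'])/m['fy'],-1]);return E[:3,3],d
def at(cam,u,v,z):
    o,d=ray(cam,u,v);return o+d*(z-o[2])/d[2]
def px(cam,p):
    m=r.camera_model(cam);E=np.array(m['extrinsics']);q=E[:3,:3].T@(np.array(p)-E[:3,3])
    return m['cx']+m['fx']*q[0]/-q[2], m['cy']+m['fy']*-q[1]/-q[2]
E
python3 - <<'E'
from h import *
shot('top','top.png',k=1.4);shot('scene','scene.png',k=1.4)
for c in('top','scene'):print(c,r.camera_model(c))
print(r.observe())
E
```

```text
top {'fx': 386.7452628533591, 'fy': 386.7452628533591, 'cx': 274.3167905107519, 'cy': 206.97344840973886, 'extrinsics': array([[ 4.69146308e-05,  9.95631556e-01, -9.33691765e-02,
         4.86542258e-01],
       [-9.99094915e-01, -3.92492592e-03, -4.23550086e-02,
         1.04119541e-02],
       [-4.25364502e-02,  9.32866565e-02,  9.94730240e-01,
         9.11185793e-01],
       [ 0.00000000e+00,  0.00000000e+00,  0.00000000e+00,
         1.00000000e+00]])}
scene {'fx': 528.7642306502462, 'fy': 528.7642306502462, 'cx': 273.7532664302946, 'cy': 210.38780277811276, 'extrinsics': array([[ 0.56622184, -0.55131177,  0.61273825,  1.17367912],
       [ 0.82421416,  0.37150016, -0.42738584, -0.41646781],
       [ 0.00799049,  0.74702273,  0.66475047,  0.78376637],
       [ 0.        ,  0.        ,  0.        ,  1.        ]])}
{'time': 0.1, 'joint_pos': array([-1.41920336,  0.52195509, -0.03634332,  1.59992672,  0.02116937,
        1.02109023, -0.11280376]), 'qd': array([-0.00011624, -0.00031163,  0.00029008, -0.0015853 , -0.00035952,
        0.00108656, -0.00069966]), 'joint_torque': array([ 2.48689801e-03, -9.28487849e+01,  1.98344260e+00, -3.70544744e+01,
        1.81524799e-02,  5.39784043e-03,  6.35587480e-05]), 'tcp_pos': array([0.13743771, 0.60940493, 0.23079136]), 'tool_rot': array([-3.78610835e-05,  1.10677958e-01,  9.93856198e-01, -4.96650949e-04]), 'force': array([ 0.67189248,  0.65090622, -0.48534553]), 'torque': array([ 0.07182288, -0.02736039, -0.00756942]), 'grasp_force': 0.0, 'gripper_width': 0.08517791586844842}
```

View pics/top.png

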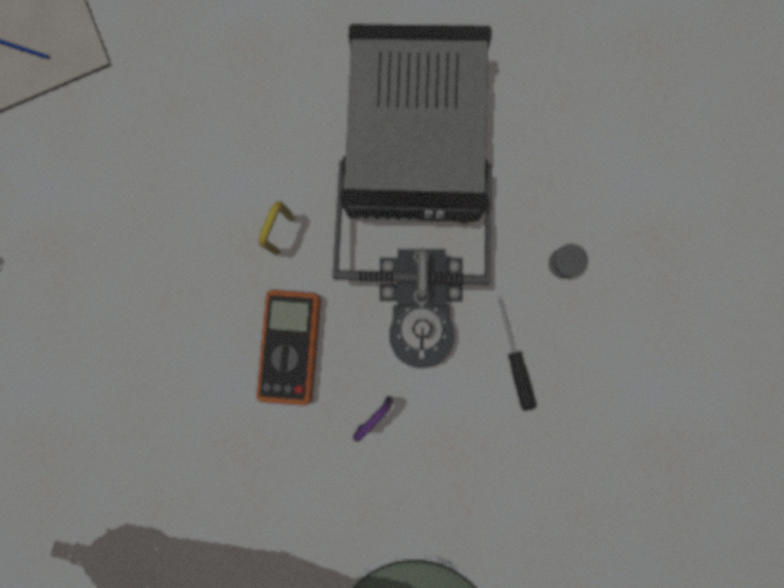

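View pics/scene.png

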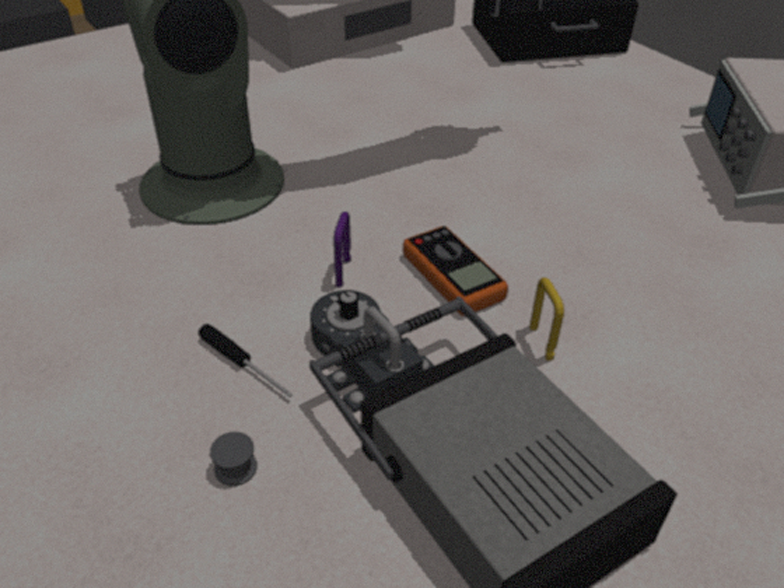

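The top view shows the housing upright with its dial at about (422,328) of the 1.4x picture, the bow at about (422,275), and the meter beyond it. The pocket meter is on the left, with the screwdriver and reel on the right. The yellow and purple look-alikes lie loose. Next I'll take an enlarged crop.

Run:
```python
from h import *
im=np.mean([r.capture('top').astype(float) for _ in range(4)],0)[172:268,256:346]
im=cv2.resize(np.clip(im*1.6,0,255).astype(np.uint8),None,fx=6,fy=6,interpolation=cv2.INTER_CUBIC)
cv2.imwrite('pics/topc.png',im[:,:,::-1])
im=np.mean([r.capture('scene').astype(float) for _ in range(4)],0)[195:295,210:310]
im=cv2.resize(np.clip(im*1.4,0,255).astype(np.uint8),None,fx=6,fy=6,interpolation=cv2.INTER_CUBIC)
cv2.imwrite('pics/scc.png',im[:,:,::-1])
```

```text
(no output)
```

View pics/topc.png

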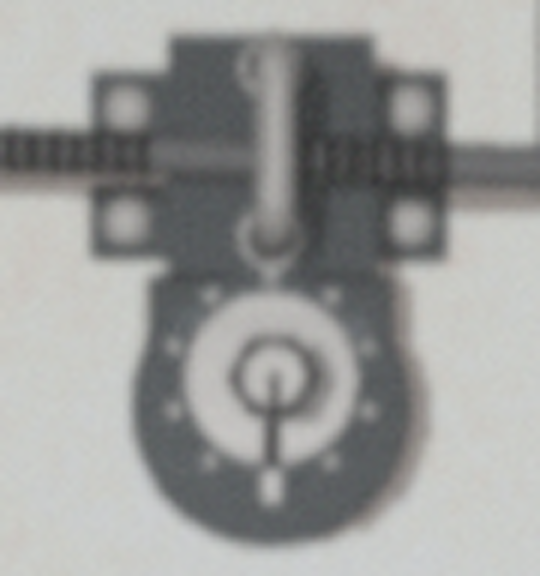

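View pics/scc.png

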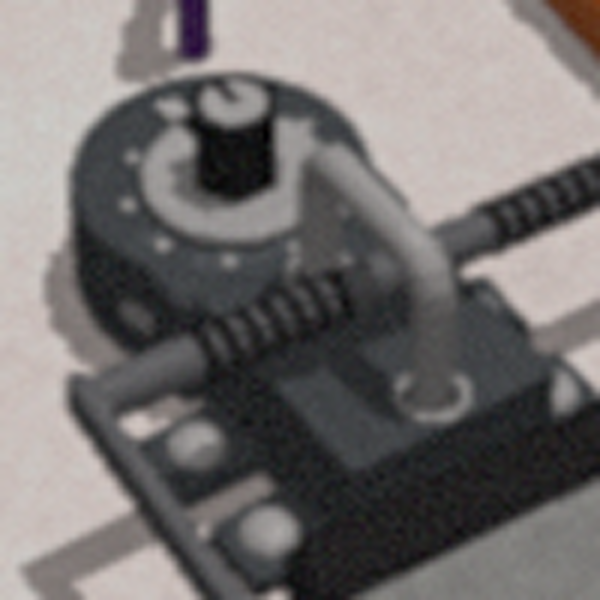

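In the top crop the rib runs from the knob (272,378) straight down to the index lug (272,488), so the dial is at 0 and needs 108° clockwise. The mark ring is centred at about (271.5,378), and the bow runs from (272,60) to (272,235). Next I'll turn these pixels into world positions.

Run:
```python
from h import *
T=lambda u,v:(256+(u+.5)/6-.5,172+(v+.5)/6-.5)
S=lambda u,v:(210+(u+.5)/6-.5,195+(v+.5)/6-.5)
D=[(212,297),(332,297),(368,345),(368,410),(330,460),(210,460),(175,410),(175,345)]
P=np.array([at('top',*T(*d),.05)[:2] for d in D]);
A=np.c_[P,np.ones(8)];s=np.linalg.lstsq(A,(P**2).sum(1),rcond=None)[0];c=s[:2]/2
print('ring',c,'radius',np.hypot(*(P-c).T).round(4))
print('yaw of right-left pairs',[np.degrees(np.arctan2(*-(P[i]-P[j])[::-1]))-90 for i,j in((1,0),(2,7),(3,6),(4,5))])
print('lug',at('top',*T(272,488),.052),'knob top',at('top',*T(273,375),.087))
print('bow top line',at('top',*T(276,60),.106),at('top',*T(270,225),.106))
print('knob scene',at('scene',*S(233,97),.087))
print('feet bolts holes', [at('top',*T(*d),z) for d,z in(((92,258),.0),((445,258),.0),((170,37),.05),((373,37),.05))])
# predicted pixels from ring centre
for n,p in(('near leg',(.052,0,.106)),('bow mid',(.084,0,.113)),('far leg hole',(.116,0,.05)),('knob',(0,0,.087))):
  q=np.r_[c,0]+p
  u,v=px('top',q);a,b=px('scene',q);print(n,(u-256)*6,(v-172)*6,'|',(a-210)*6,(b-195)*6)
```

```text
ring [ 0.50567524 -0.01164916] radius [0.037  0.0375 0.0378 0.0374 0.037  0.0378 0.0375 0.0375]
yaw of right-left pairs [np.float64(-0.13647550230659533), np.float64(-0.08606228810582195), np.float64(-0.01810348893104674), np.float64(0.033932005917975516)]
lug [ 0.46533115 -0.01164418  0.052     ] knob top [ 0.50589594 -0.01135126  0.087     ]
bow top line [ 0.61543667 -0.01260138  0.106     ] [ 0.55748366 -0.01014186  0.106     ]
knob scene [ 0.50428851 -0.01070654  0.087     ]
feet bolts holes [array([0.55402469, 0.05725757, 0.        ]), array([ 0.55359567, -0.08116499,  0.        ]), array([0.63339455, 0.02544419, 0.05      ]), array([ 0.6328475 , -0.05045441,  0.05      ])]
near leg 271.8410982578472 221.93499285293683 | 317.3782555211877 144.00847594059792
bow mid 271.78667079676643 128.00163914272122 | 374.79478740611887 185.6103892213328
far leg hole 266.71155404548324 64.7538803831805 | 430.90917621733297 389.0125715823075
knob 271.3480121032353 373.12456120487053 | 230.34297299945047 97.88520344637061
```

```bash
python3 -m inch '[[[0,0,0],[-0.0225,-0.0239,0],0.55],[[0,0,0],[-0.0225,-0.0239,0],0.55],[[0,0,0],[-0.0225,-0.0239,0],0.55],[[0,0,0],[-0.0225,-0.0239,0],0.55],[[0,0,0],[-0.0225,-0.0239,0],0.55],[[0,0,0],[-0.0225,-0.0239,0],0.55],[[0,0,0],[-0.0225,-0.0239,0],0.55],[[0,0,0],[-0.0225,-0.0239,0],0.55],[[0,0,0],[-0.0225,-0.0239,0],0.55],[[0,0,0],[-0.0225,-0.0239,0],0.55],[[0,0,0],[-0.0225,-0.0239,0],0.55],[[0,0,0],[-0.0225,-0.0239,0],0.55]]' 60
python3 -m inch '[[[0,0,0],[-0.0225,-0.0239,0],0.55],[[0,0,0],[-0.0225,-0.0239,0],0.55],[[0,0,0],[-0.0225,-0.0239,0],0.55],[[0,0,0],[-0.0225,-0.0239,0],0.55],[[0,0,0],[-0.0225,-0.0239,0],0.55],[[0,0,0],[-0.0225,-0.0239,0],0.55],[[0,0,0],[-0.0225,-0.0239,0],0.55],[[0,0,6],[0,0,0],0.55],[[0,0,6],[0,0,0],0.55],[[0,0,5.3],[0,0,0],0.55],[[0,0,0],[0,0,0],0.55]]'
cat >> h.py <<'E'
from scipy.spatial.transform import Rotation as R
def plan(p,yaw):
    o=r.observe();q=R.from_quat(o['tool_rot'],scalar_first=True);M=q.as_matrix()
    Y=np.degrees(np.arctan2(M[1,1],M[0,1]))
    a=np.radians(yaw);y=np.array([np.cos(a),np.sin(a),0]);z=np.array([0,0,-1.]);T=np.c_[np.cross(y,z),y,z]
    print('t',o['time'],'tcp',o['tcp_pos'].round(4),'yaw',Y.round(2),'q7',o['joint_pos'][6].round(3),'w',round(o['gripper_width'],4))
    print('shift(tool)',(M.T@(np.array(p)-o['tcp_pos'])).round(4),'turn',np.degrees((q.inv()*R.from_matrix(T)).as_rotvec()).round(2))
E
python3 -c "
from h import *
plan((.5055,-.0115,.061),60)"
```

```text
time: 1.5
tcp_pos: [0.3383, 0.2691, 0.2315]
tool_rot: [0.0, 0.111, 0.994, 0.0]
force: [-0.5, 0.4, -0.5]
gripper_width: 0.0471
grasp_force: 0.0
time: 2.42
tcp_pos: [0.4547, 0.0725, 0.2314]
tool_rot: [0.0, 0.261, 0.965, 0.0]
force: [-0.2, 0.8, 0.2]
gripper_width: 0.0467
grasp_force: 0.0
t 2.4167 tcp [0.4547 0.0725 0.2314] yaw 59.7 q7 0.858 w 0.0467
shift(tool) [-0.0862 -0.0469  0.1704] turn [ 0.01  0.01 -0.3 ]
```

```bash
python3 -m inch '[[[0,0,0],[-0.0287,-0.0156,0],0.55],[[0,0,0],[-0.0287,-0.0156,0],0.55],[[0,0,0],[-0.0288,-0.0157,0],0.55],[[0,0,0],[0,0,0.03],0.55],[[0,0,0],[0,0,0.03],0.55],[[0,0,0],[0,0,0.03],0.55],[[0,0,0],[0,0,0.02],0.55],[[0,0,0],[0,0,0],0.55]]'
python3 - <<'E'
from h import *
plan((.5055,-.0115,.061),60)
ims=[]
for cam,p in(('top',(.5055,-.0115,.087)),('scene',(.5055,-.0115,.087))):
  u,v=map(int,px(cam,p));im=np.mean([r.capture(cam).astype(float) for _ in range(3)],0)[v-45:v+45,u-40:u+40]
  ims.append(cv2.resize(np.clip(im*1.5,0,255).astype(np.uint8),None,fx=5,fy=5,interpolation=cv2.INTER_CUBIC))
cv2.imwrite('pics/c1.png',np.hstack(ims)[:,:,::-1])
E
```

```text
time: 3.08
tcp_pos: [0.5039, -0.011, 0.1181]
tool_rot: [-0.002, 0.257, 0.966, -0.001]
force: [-0.7, 0.1, -0.8]
gripper_width: 0.0471
grasp_force: 0.0
t 3.0833 tcp [ 0.5039 -0.011   0.1181] yaw 60.19 q7 1.156 w 0.0471
shift(tool) [-0.0019  0.0005  0.0571] turn [-0.17 -0.24  0.19]
```

View pics/c1.png

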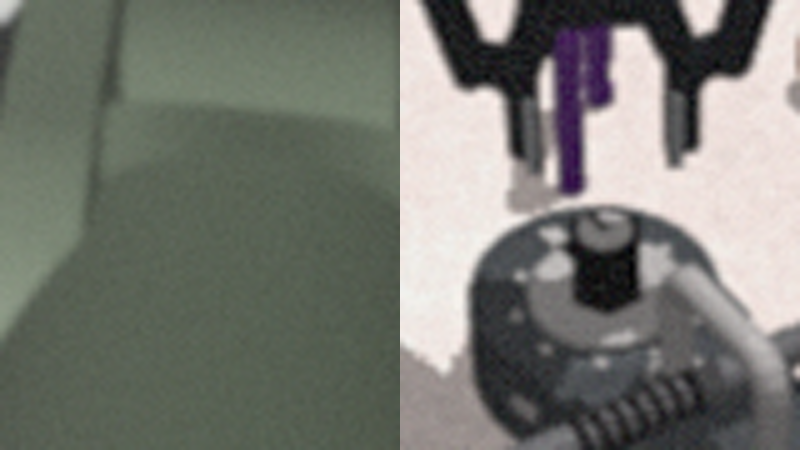

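In the scene view the fingertips at (527,160) and (682,160) straddle the knob at (606,230), and nothing sits between them. I'll descend and close.

```bash
python3 -m inch '[[[0,0,0],[-0.0005,0.0002,0.015],0.55],[[0,0,0],[-0.0005,0.0002,0.015],0.55],[[0,0,0],[0,0,0.014],0.55],[[0,0,0],[0,0,0.01],0.55],[[0,0,0],[0,0,0.002],0.55],[[0,0,0],[0,0,0],0.3],[[0,0,0],[0,0,0],0.2],[[0,0,0],[0,0,0],0.1],[[0,0,0],[0,0,0],0.1],[[0,0,0],[0,0,0],0.1]]' 50
python3 -c "
from h import *
plan((.5055,-.0115,.061),60);print(r.observe()['torque'])"
```

```text
time: 4.22
tcp_pos: [0.5069, -0.0119, 0.0662]
tool_rot: [0.0, 0.259, 0.966, -0.0]
force: [-2.6, -4.4, 0.5]
gripper_width: 0.027
grasp_force: 49.4
t 4.2167 tcp [ 0.5069 -0.0119  0.0662] yaw 59.96 q7 1.185 w 0.027
shift(tool) [ 0.0014 -0.0004  0.0052] turn [-0.01  0.03 -0.04]
[-0.81883911  0.55291061 -0.06443487]
```

```bash
python3 -m inch '[[[0,0,0],[0,0,0],0.5],[[0,0,0],[0,0,0],0.5],[[0,0,0],[0.0007,-0.0002,0.0025],0.5],[[0,0,0],[0,0,0.0025],0.5],[[0,0,0],[0,0,0],0.4],[[0,0,0],[0,0,0],0.1],[[0,0,0],[0,0,0],0.1],[[0,0,0],[0,0,0],0.1],[[0,0,0],[0,0,0],0.1]]' 60
python3 -m inch '[[[0,0,2],[0,0,0],0.1],[[0,0,4],[0,0,0],0.1],[[0,0,5],[0,0,0],0.1],[[0,0,5],[0,0,0],0.1],[[0,0,5],[0,0,0],0.1],[[0,0,5],[0,0,0],0.1],[[0,0,5],[0,0,0],0.1],[[0,0,5],[0,0,0],0.1],[[0,0,5],[0,0,0],0.1],[[0,0,5],[0,0,0],0.1],[[0,0,4],[0,0,0],0.1],[[0,0,4],[0,0,0],0.1]]'
python3 -c "
from h import *
plan((.5055,-.0115,.061),-48);print(r.observe()['torque'])"
```

```text
time: 4.97
tcp_pos: [0.5059, -0.0114, 0.0604]
tool_rot: [-0.0, 0.259, 0.966, -0.0]
force: [-3.3, -2.4, 7.2]
gripper_width: 0.027
grasp_force: 58.9
time: 5.97
tcp_pos: [0.5057, -0.0115, 0.0603]
tool_rot: [-0.0, 0.671, 0.742, -0.0]
force: [-5.1, -3.5, 6.8]
gripper_width: 0.0268
grasp_force: 59.2
t 5.9667 tcp [ 0.5057 -0.0115  0.0603] yaw 5.76 q7 0.527 w 0.0268
shift(tool) [ 0.     -0.0002 -0.0007] turn [-4.000e-02  4.000e-02  5.376e+01]
[-0.80802878  1.05790884 -0.03407293]
```

```bash
python3 -m inch '[[[0,0,5],[0,0,0],0.1],[[0,0,5],[0,0,0],0.1],[[0,0,5],[0,0,0],0.1],[[0,0,5],[0,0,0],0.1],[[0,0,5],[0,0,0],0.1],[[0,0,5],[0,0,0],0.1],[[0,0,5],[0,0,0],0.1],[[0,0,5],[0,0,0],0.1],[[0,0,5],[0,0,0],0.1],[[0,0,5],[0,0,0],0.1],[[0,0,3.5],[0,0,0],0.1],[[0,0,0],[0,0,0],0.1]]'
python3 -c "
from h import *
plan((.5055,-.0115,.061),-48);print(r.observe()['torque'],r.observe()['joint_pos'])"
```

```text
time: 6.97
tcp_pos: [0.5054, -0.0115, 0.0603]
tool_rot: [0.0, 0.933, 0.36, -0.001]
force: [-8.2, -2.0, 12.4]
gripper_width: 0.0272
grasp_force: 60.0
t 6.9667 tcp [ 0.5054 -0.0115  0.0603] yaw -47.78 q7 -0.152 w 0.0272
shift(tool) [ 0.      0.0001 -0.0007] turn [-0.03  0.07  0.22]
[-0.57978241  1.62773029 -0.05089248] [-0.58603356  0.74439644  0.70020163  2.06157063 -0.82158811  0.6381278
 -0.15224058]
```

```bash
python3 -m inch '[[[0,0,0],[0,0,0],0.5],[[0,0,0],[0,0,0],0.5],[[0,0,0],[0,0,0],0.5],[[0,0,0],[0,0,-0.01],0.5],[[0,0,0],[0,0,-0.025],0.5],[[0,0,0],[0,0,-0.03],0.5],[[0,0,0],[0,0,-0.035],0.5],[[0,0,0],[0,0,0],0.5],[[0,0,0],[0,0,0],0.5]]'
python3 - <<'E'
from h import *
plan((.5895,-.0115,.16),-90)
cam='scene';u,v=map(int,px(cam,(.5055,-.0115,.06)));im=np.mean([r.capture(cam).astype(float) for _ in range(4)],0)[v-40:v+35,u-45:u+55]
cv2.imwrite('pics/c2.png',cv2.resize(np.clip(im*1.5,0,255).astype(np.uint8),None,fx=7,fy=7,interpolation=cv2.INTER_CUBIC)[:,:,::-1])
d=np.array([.5055,-.0115,.05])
a=np.radians(180-108);t=d+[.038*np.cos(a),.038*np.sin(a),0];e=d+[.03*np.cos(a),.03*np.sin(a),.009]
for q in(t,e,d+[0,0,.037]):
  x,y=px(cam,q);print(((x-u+45)*7,(y-v+40)*7))
E
```

```text
time: 7.72
tcp_pos: [0.507, -0.0107, 0.1621]
tool_rot: [0.0, 0.932, 0.363, 0.002]
force: [0.2, -0.7, -0.4]
gripper_width: 0.0428
grasp_force: 0.0
t 7.7167 tcp [ 0.507  -0.0107  0.1621] yaw -47.48 q7 -0.287 w 0.0428
shift(tool) [0.0603 0.0563 0.0024] turn [ 1.000e-02 -1.800e-01  4.252e+01]
(np.float64(447.28004119955006), np.float64(282.4766685260843))
(np.float64(420.66764985882367), np.float64(264.849672975461))
(np.float64(317.84647883053475), np.float64(211.66021692806478))
```

View pics/c2.png

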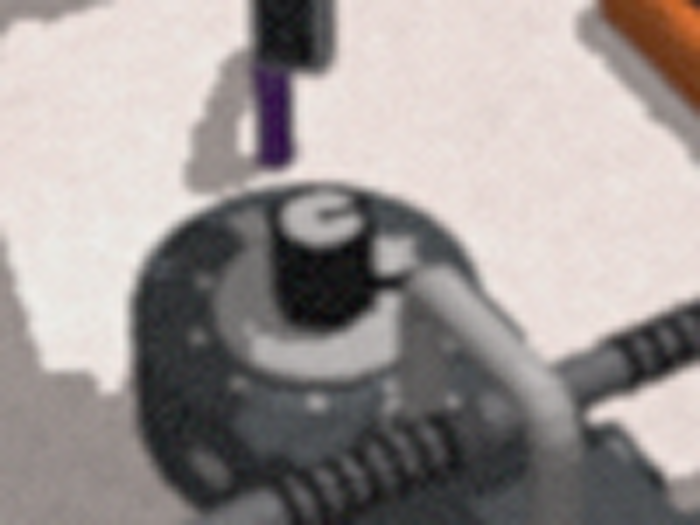

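The knob's pointer line runs from (320,219) to about (362,207), and the rib is visible at (385,283). I'll check that direction against the notches.

Run:
```python
from h import *
c=np.array([.5055,-.0115,0]);u,v=map(int,px('scene',(.5055,-.0115,.06)))
f=lambda q:np.array([(px('scene',q)[0]-u+45)*7,(px('scene',q)[1]-v+40)*7]).round()
for n in(2,3,4):
  a=np.radians(180-36*n);w=np.array([np.cos(a),np.sin(a),0])
  print(n,[f(c+w*s+[0,0,z]) for s,z in((0,.087),(.014,.087),(.016,.059),(.022,.059),(.03,.059),(.038,.05))])
```

```text
2 [array([318., 212.]), array([349., 186.]), array([355., 255.]), array([368., 244.]), array([386., 229.]), array([403., 238.])]
3 [array([318., 212.]), array([366., 203.]), array([374., 274.]), array([394., 270.]), array([421., 265.]), array([447., 282.])]
4 [array([318., 212.]), array([364., 223.]), array([372., 297.]), array([392., 302.]), array([418., 309.]), array([444., 338.])]
```

The line slopes −17°. Notch 3 predicts −11°, notch 2 −40° and notch 4 +13°, so the dial is resting at the third mark. Next I'll move over the bow.

```bash
python3 -m inch '[[[0,0,0],[0.015,0.014,0],0.6],[[0,0,0],[0.0225,0.021,0],0.6],[[0,0,0],[0.0228,0.0213,0],0.6],[[0,0,6],[0,0,0],0.6],[[0,0,6],[0,0,0],0.6],[[0,0,6],[0,0,0],0.6],[[0,0,6],[0,0,0],0.6],[[0,0,6],[0,0,0],0.6],[[0,0,6],[0,0,0],0.6],[[0,0,6.3],[0,0,0],0.6],[[0,0,0],[0,0,0],0.6],[[0,0,0],[0,0,0],0.6]]'
python3 - <<'E'
from h import *
plan((.5895,-.0115,.087),-90)
cam='scene';u,v=map(int,px(cam,(.5895,-.0115,.12)));im=np.mean([r.capture(cam).astype(float) for _ in range(3)],0)[v-40:v+35,u-50:u+50]
cv2.imwrite('pics/c3.png',cv2.resize(np.clip(im*1.5,0,255).astype(np.uint8),None,fx=6,fy=6,interpolation=cv2.INTER_CUBIC)[:,:,::-1])
E
```

```text
time: 8.92
tcp_pos: [0.5883, -0.0121, 0.1595]
tool_rot: [0.0, 1.0, 0.003, -0.001]
force: [-0.5, -1.0, -0.1]
gripper_width: 0.0513
grasp_force: 0.0
t 8.9167 tcp [ 0.5883 -0.0121  0.1595] yaw -89.63 q7 -0.91 w 0.0513
shift(tool) [ 0.0013 -0.0006  0.0725] turn [0.05 0.08 0.37]
```

View pics/c3.png

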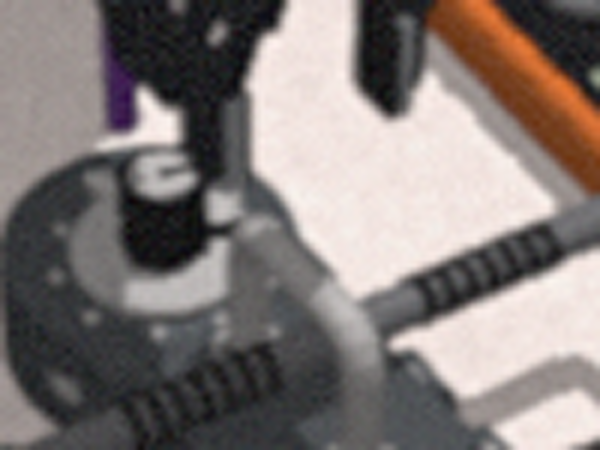

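The fingertips at (225,185) and (400,110) straddle the bow along the anchor's y, and the rib still points at the third mark. I'll descend and grip.

```bash
python3 -m inch '[[[0,0,0.3],[0.001,-0.0004,0.015],0.6],[[0,0,0],[0,0,0.02],0.6],[[0,0,0],[0,0,0.02],0.6],[[0,0,0],[0,0,0.012],0.6],[[0,0,0],[0,0,0.0045],0.6],[[0,0,0],[0,0,0],0.6],[[0,0,0],[0,0,0],0.3],[[0,0,0],[0,0,0],0.1],[[0,0,0],[0,0,0],0],[[0,0,0],[0,0,0],0],[[0,0,0],[0,0,0],0],[[0,0,0],[0,0,0],0]]' 70
python3 -c "
from h import *
plan((.5895,-.0115,.087),-90);print(r.observe()['torque'])"
```

```text
time: 10.07
tcp_pos: [0.5901, -0.0115, 0.0898]
tool_rot: [-0.0, 1.0, -0.001, 0.001]
force: [-0.9, 0.4, 7.9]
gripper_width: 0.0115
grasp_force: 68.2
t 10.0667 tcp [ 0.5901 -0.0115  0.0898] yaw -90.11 q7 -0.851 w 0.0115
shift(tool) [-0.0006 -0.      0.0028] turn [-0.01 -0.08 -0.11]
[ 0.03360528  0.28764345 -0.05283214]
```

```bash
python3 -m inch '[[[0,0,0],[0,0,-0.002],0],[[0,0,0],[0,0,-0.004],0],[[0,0,0],[0,0,-0.004],0],[[0,0,0],[0,0,-0.005],0],[[0,0,0],[0,0,-0.005],0],[[0,0,0],[0,0,0],0]]' 80
python3 -c "
from h import *
plan((.5895,-.0115,.219),-90);print(r.observe()['torque'])"
```

```text
time: 10.57
tcp_pos: [0.5901, -0.0115, 0.1099]
tool_rot: [-0.0, 1.0, -0.001, 0.001]
force: [1.2, 0.3, -4.9]
gripper_width: 0.0113
grasp_force: 77.9
t 10.5667 tcp [ 0.5901 -0.0115  0.1099] yaw -90.11 q7 -0.871 w 0.0113
shift(tool) [-0.0004  0.     -0.1091] turn [-0.   -0.07 -0.11]
[0.00192493 0.10691448 0.02491722]
```

```bash
python3 -m inch '[[[0,0,0],[0,0,-0.006],0],[[0,0,0],[0,0,-0.008],0],[[0,0,0],[0,0,-0.01],0],[[0,0,0],[0,0,-0.012],0],[[0,0,0],[0,0,-0.014],0],[[0,0,0],[0,0,-0.015],0],[[0,0,0],[0,0,-0.015],0],[[0,0,0],[0,0,-0.014],0],[[0,0,0],[0,0,-0.01],0],[[0,0,0],[0,0,-0.006],0],[[0,0,0],[0,0,-0.002],0],[[0,0,0],[0,0,0],0]]'
python3 -m inch '[[[0,0,0],[0,0,0],0],[[0,0,0],[0,0,0],0],[[0,0,0],[0,0,0],0],[[0,0,0],[0,0,0],0],[[0,0,0],[0,0,0],0],[[0,0,0],[0,0,0],0]]'
python3 - <<'E'
from h import *
plan((.5895,-.0115,.222),-90)
cam='scene';u,v=map(int,px(cam,(.5895,-.0115,.15)));im=np.mean([r.capture(cam).astype(float) for _ in range(3)],0)[v-75:v+65,u-80:u+80]
cv2.imwrite('pics/c4.png',cv2.resize(np.clip(im*1.5,0,255).astype(np.uint8),None,fx=4,fy=4,interpolation=cv2.INTER_CUBIC)[:,:,::-1])
E
```

```text
time: 11.57
tcp_pos: [0.5897, -0.0113, 0.221]
tool_rot: [-0.0, 1.0, -0.001, 0.0]
force: [0.1, 0.8, -5.0]
gripper_width: 0.0116
grasp_force: 78.0
time: 12.07
tcp_pos: [0.5896, -0.0115, 0.2207]
tool_rot: [0.0, 1.0, -0.001, -0.0]
force: [0.4, -0.0, -4.3]
gripper_width: 0.0111
grasp_force: 78.0
t 12.0667 tcp [ 0.5896 -0.0115  0.2207] yaw -90.12 q7 -0.973 w 0.0111
shift(tool) [-0.0001  0.     -0.0013] turn [ 0.01  0.01 -0.12]
```

View pics/c4.png

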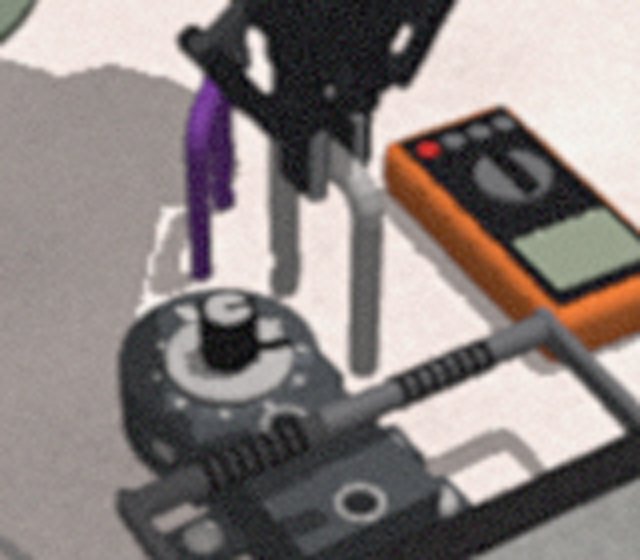

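The shackle hangs upright in the gripper with its feet at (285,290) and (363,372), clear of the handle bar, and both holes are empty. The rib still points at the third mark.

```bash
python3 -c "
from workcell import r
print(r.finish_job())"
```

```text
the job is handed in; nothing more can be done
None
```

The job is handed in, but no verdict came back: in the last picture the dial rests at the third mark, and the gripper holds the freed shackle upright and still with its feet about 6 cm above the handle bar (worked out from the lift), with the handle bar and pocket meter looking undisturbed; I did not re-check the screwdriver or the reel, which the arm never went near.

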